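# Clear a welding fixture and rock its locating block free

## Task

Clear the welding fixture: first put the brass bolt, the steel collar and the red V-block into the green parts bin; then take the yellow-topped locating block by its upright and rock it towards the red catch and towards the blue catch until it has pushed both stiff catches back clear of its foot, without touching the catches with the gripper. Then lift it straight out and finish while still holding it upright over its pocket, its underside two to six centimetres above the catches and touching nothing; leave the spray can, magnetic square and wrench where they are.

Things in the scene. Friction and masses are not known exactly. Their poses are not given: they have to be found in the camera images.
- fixture: Grey steel fixture, fixed: base plate 85 (x) x 210 (y) x 8 mm; origin at the centre of its underside, on the table, z up. Low pocket in its middle, walls to 28 mm above the table. Red catch bar along y at its +y side, blue at -y, in steel guides 52 to 74 mm from the middle; bars and guides reach 56 mm above the table. Nothing stands above the pocket walls on the x sides.
- block_c (a point): Centre (half-way up, 47.5 mm above the underside) of the loose aluminium locating block, about 0.4 kg; seated, its axes are the fixture's. 95 mm high: foot 30 (x) x 58 (y) x 30 mm, above it an upright 30 (x) x 48 (y) mm, top 10 mm yellow. Grasp the upright near its top, fingers closing along x; swing the top some 0.15 rad to +y and to -y, pivoting on the foot's lower edge of that side.
- pocket (a point): Centre of the pocket floor, where the middle of the block's underside stands: 8 mm above the table. The pocket is 33 (x) x 61 (y) mm, 20 mm deep. The round catch noses (12 mm high) are centred 42 mm above this floor, 6 mm over the shoulders of the foot, and overhang each by 5 mm: a straight pull rises 6 mm and locks. Leaning the block makes its upright push the catch on that side back.
- catch_red (a joint): Red catch at the fixture's +y side, a stiff slide (friction about 6 N) that stays where it is pushed: 0 = nose against the upright of the seated block (starts within 1 mm of that), grows as it is pushed outwards (+y), stop at 0.0075 m. At 0.005 its nose is clear of the centred foot; from about 0.004 the round nose lets the foot slip by.
- catch_blue (a joint): Blue catch at the fixture's -y side, same as the red one, outwards is -y.
- bin: Green open parts bin, fixed, 200 (x) x 150 (y) x 50 mm high, walls and floor 5 mm; origin at the centre of its underside, on the table.
- bolt_c (a point): Centre (half-way up) of the brass bolt standing on its head: head 30 mm diameter x 12 mm at the bottom, shank 16 mm diameter up to 52 mm; 0.13 kg. Grip the shank.
- collar_c (a point): Centre (half-way up) of the steel collar: ring of 40 mm outer, 18 mm inner diameter, 34 mm high, standing flat; 0.18 kg.
- vblock_c (a point): Centre (half-way up) of the red V-block: 44 (x) x 30 (y) x 36 mm high, with a 20 mm wide, 16 mm deep groove along y in its top; 0.22 kg. Grip across y.
- spray: Bystander: spray can, 60 mm diameter, 170 mm high; origin at its underside.
- square: Bystander: yellow magnetic square lying flat, 110 x 110 x 16 mm; origin at its middle, underside.
- wrench: Bystander: steel wrench, 180 mm long, lying flat; origin at its middle, underside.

How it is judged (in metres and radians):
On the way, in this order (a step that is already met when the one before it is completed fails the run):
1. bolt, collar and V-block all lie in the bin, let go of (x of bolt_c in the frame of bin between -0.095 and 0.095 m and y of bolt_c in the frame of bin between -0.07 and 0.07 m and z of bolt_c in the frame of bin between 0 and 0.055 m and x of collar_c in the frame of bin between -0.095 and 0.095 m and y of collar_c in the frame of bin between -0.07 and 0.07 m and z of collar_c in the frame of bin between 0 and 0.055 m and x of vblock_c in the frame of bin between -0.095 and 0.095 m and y of vblock_c in the frame of bin between -0.07 and 0.07 m and z of vblock_c in the frame of bin between 0 and 0.055 m and contact force between the fingers and bolt below 0.1 N and contact force between the fingers and collar below 0.1 N and contact force between the fingers and vblock below 0.1 N), for 0.2 s.
2. both catches pushed back (at least 4 mm) by the block while its foot is still down in the pocket (its centre raised less than 8 mm) (value of joint each of catch_red, catch_blue above 0.004 m and z of block_c in the frame of fixture below 0.0635 m and horizontal distance between block_c and fixture below 0.02 m), for 0.05 s.
At the end, for the whole second after the job is handed in: The three fittings lie in the bin; the block is held by the fingers, at rest, upright within 10 degrees, within 30 mm of straight above its pocket, its underside 5 to 80 mm above the top of the catches, touching nothing of the fixture (x of bolt_c in the frame of bin between -0.095 and 0.095 m and y of bolt_c in the frame of bin between -0.07 and 0.07 m and z of bolt_c in the frame of bin between 0 and 0.055 m and x of collar_c in the frame of bin between -0.095 and 0.095 m and y of collar_c in the frame of bin between -0.07 and 0.07 m and z of collar_c in the frame of bin between 0 and 0.055 m and x of vblock_c in the frame of bin between -0.095 and 0.095 m and y of vblock_c in the frame of bin between -0.07 and 0.07 m and z of vblock_c in the frame of bin between 0 and 0.055 m and z of block_c in the frame of fixture between 0.1085 and 0.1835 m and horizontal distance between block_c and fixture below 0.03 m and angle between block_c's own z axis and vertical below 0.17 rad and contact force between the fingers and block above 3 N and contact force between block and fixture below 0.1 N and contact force between block and catch_red below 0.1 N and contact force between block and catch_blue below 0.1 N and linear speed of block below 0.03 m/s); the arm keeps its last pose, push and grip.
It fails at once if a bystander (spray can, square, wrench) is moved more than 30 mm (distance of any of spray, square, wrench from where it was at the start of the episode above 0.03 m).
It fails at once if the gripper or arm pushes a catch (over 3 N) (contact force between any of the fingers, the arm and catch_red above 3 N or contact force between any of the fingers, the arm and catch_blue above 3 N).
It also fails if it takes over 72 s, if anything falls off the work surface, if the arm or the gripper's body presses on something with over 40 N, if the wrist force passes 120 N, or if a joint passes its speed limit or range.

## Robot

A 6-joint arm with a two-finger parallel gripper is mounted at the origin on the work surface. World frame = base frame: x ahead of the robot, y to its left, z up, the work surface at z = 0. Lengths are in m, angles in degrees, forces in N, time in s.
With the tool pointing down it reaches from about 0.3 to 0.825 m from the base axis. Payload 5.4 kg.
Tool frame: the origin (TCP) lies at the very end of the fingers, on their centre line; the grasp point (between the pads) lies 19 mm behind it; z points along the fingers, y is the direction in which the jaws open and shut (so a half turn about z gives the same grasp; the last joint's range is limited). The gripper opens to 92 mm and grips with 3 to 60 N. Pads are 20 mm wide; open, the fingers measure 128 mm over their backs; the gripper's body (75 mm by 189 mm) begins 69 mm behind the grasp point.
Start: joints at [62.332, 9.076, 91.501, -0, 79.423, -12.038], TCP at [0.155, 0.554, 0.215] pointing down, gripper open.
Joint ranges: [-166.64, 166.64], [-54.1, 131.32], [10.49, 154.53], [-73.88, 253.88], [9.74, 151.15], [-171.62, 171.62]. Speed limits (degrees/s): [147.25, 147.25, 180, 180, 180, 180].

## Interface

Orientations are given as a 3x3 rotation matrix whose columns are the frame's x, y, z axes.
In Python, from rig import r gives the robot as it stands.
- The arm moves only by the tool servo_tool, never from a script. Its argument "series" is a list of rows, each a list of 7 numbers: the shift along the world's x, y, z in cm, then the turn, a rotation vector about the world's x, y, z in rad, then the opening in per cent of the stroke, from 0 (shut) to 100 (fully open). A call has 1 to 12 rows; each row is the pose to reach, as a shift and turn from the pose commanded when the call began; what a row does not reach only later rows make up. A row lasts 1/10 s, in which the tool goes at most 50 mm and 8.59 degrees, less where a joint would pass 70% of its speed; a pose out of reach is approached as far as the arm can. A call with a gripper value outside its range is refused whole. The fingers move at their own pace and stop on an object; "grip_force" is the grip in N (left out, the last holds). Time passes only in rows, so rows that repeat a pose let the fingers close. It gives the time, the measured TCP pose, the force and the opening at its end, in the units of the state.
- r.get_state(): the state, without advancing time (a new reading comes with each control period).
- r.capture(name): name is "scene" or "side" or "wrist"; returns the picture (420x560x3 uint8, blue, green, red); there is no depth.
- r.calibration(name): a dict with "mtx" (3x3 intrinsics, pixels), "R" (3x3) and "t" (3): a world point X has camera coordinates R X + t; the wrist camera has in their place "T_tool_cam" (4x4, takes a point from camera to tool coordinates, whose origin is the TCP and whose axes are the flange's). Camera axes: x right, y down, z forward; pixel columns grow to the right and rows downward; lengths in m; the calibration is good to about 2 mm. A picture is of the moment at which its call begins: read the wrist's pose just before it. calibration takes no time and is no camera call.
- r.hand_in(): hands the job in, once; it reports no verdict.
The state is a dict: "time_s": time; "q": joint angles; "joint_vel": joint speeds; "joint_efforts": joint torques, N m; "tool_pos": TCP position; "ee_rot": TCP orientation; "force": force on the tool from outside, world axes, zero at the start; "ft_torque": the same for the moment, N m; "gripper_width": opening from 0.0 (shut) to 1.0 (fully open).
Only numpy, scipy, OpenCV 4.12 (cv2) and the standard library are available. Lean on these libraries where they do the work, as an engineer would, in place of code of your own. Each camera call takes 0.05 s, during which the arm holds its last target. There are 200 camera calls.

## Working session

There is one attempt and no reset: what is moved stays moved. The work goes in short steps, Python scripts to look and compute and a tool call to move; the robot and the scene stay as the last step left them, time stands still between calls to the robot, and variables do not carry over. Pictures are saved under pics/ and viewed, about 8 in all and at most 12, crops included, and the job is handed in when it is done.

Besides the shell and the picture viewer there is one more tool, called after "Call:" by a JSON object that holds its "method" and its "body", one argument or row to a line. servo_tool: Moves the arm, as the interface text tells. Its arguments: {"type":"object","properties":{"series":{"type":"array"},"grip_force":{"type":"number"}},"required":["series"]}

```bash
mkdir -p pics; ls
python3 - <<'E'
from rig import r
import cv2,numpy as np
s=r.get_state();print(s['tool_pos'],s['ee_rot'],s['time_s'])
for n in['scene','side']:
    im=r.capture(n);cv2.imwrite(f'pics/{n}0.png',im)
    c=r.calibration(n);print(n,c['mtx'],c['R'],c['t'],-np.array(c['R']).T@np.array(c['t']))
print(r.calibration('wrist'))
E
```

```text
pics
[0.15465396 0.55316055 0.21362958] [[-9.63023661e-01  2.69415460e-01 -8.59150517e-04]
 [ 2.69416573e-01  9.63022252e-01 -1.68914365e-03]
 [ 3.72299652e-04 -1.85815469e-03 -9.99998204e-01]] 0.0
scene [[383.75122207   0.         277.15033813]
 [  0.         383.75122207 207.4717137 ]
 [  0.           0.           1.        ]] [[ 0.52651794  0.84984981  0.02311179]
 [ 0.46746524 -0.26669382 -0.84282303]
 [-0.71010922  0.45456541 -0.53769433]] [-0.37747485 -0.21172409  1.24234523] [ 1.17992174 -0.30039574  0.49828017]
side [[476.06911431   0.         272.98837515]
 [  0.         476.06911431 211.78294385]
 [  0.           0.           1.        ]] [[ 0.91859011 -0.39519919  0.00313319]
 [-0.25012798 -0.58749209 -0.76960317]
 [ 0.30598727  0.70616616 -0.6385148 ]] [-0.57184391  0.2569006   0.75611859] [ 0.35818552 -0.60901054  0.68229612]
{'mtx': array([[310.37104977,   0.        , 280.0480432 ],
       [  0.        , 310.37104977, 213.69428416],
       [  0.        ,   0.        ,   1.        ]]), 'T_tool_cam': array([[-8.14424487e-04, -9.67635889e-01, -2.52349210e-01,
         7.12965458e-02],
       [ 9.99999362e-01, -9.85704230e-04,  5.52325173e-04,
         6.02612236e-04],
       [-7.83191344e-04, -2.52348599e-01,  9.67636074e-01,
        -1.71864677e-01],
       [ 0.00000000e+00,  0.00000000e+00,  0.00000000e+00,
         1.00000000e+00]])}
```

View pics/scene0.png

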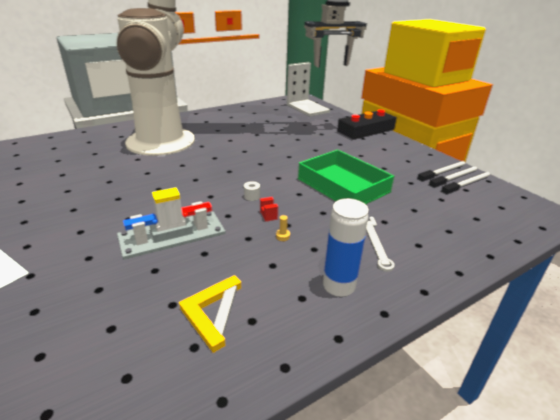

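View pics/side0.png

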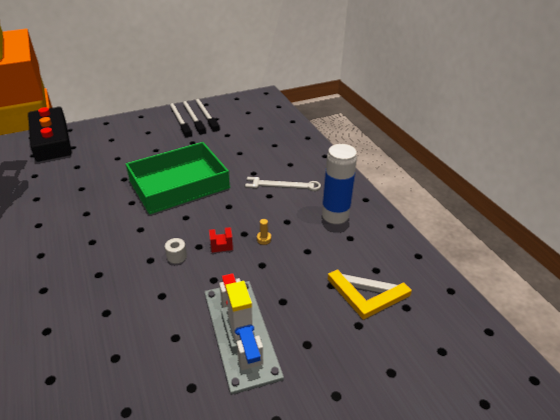

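The scene picture shows the bolt at about (284,228), collar (252,190), V-block (269,208), bin (345,177) and fixture (170,230). The side picture shows the bolt at (264,232), collar (175,250), V-block (221,240), bin (177,177) and fixture (242,335). I'll enlarge both for exact pixels.

```bash
cat > h.py <<'E'
import numpy as np,cv2
from rig import r
def ray(n,px,z):
    c=r.calibration(n);R=np.array(c['R']);t=np.array(c['t']);C=-R.T@t
    d=R.T@np.linalg.inv(c['mtx'])@np.array([px[0],px[1],1.]);return C+d*(z-C[2])/d[2]
def wray(px,z,s):
    c=r.calibration('wrist');T=np.eye(4);T[:3,:3]=s['ee_rot'];T[:3,3]=s['tool_pos'];T=T@c['T_tool_cam']
    d=T[:3,:3]@np.linalg.inv(c['mtx'])@np.array([px[0],px[1],1.]);C=T[:3,3];return C+d*(z-C[2])/d[2]
def proj(n,X,s=None):
    c=r.calibration(n)
    if s is None: R,t=np.array(c['R']),np.array(c['t'])
    else:
        T=np.eye(4);T[:3,:3]=s['ee_rot'];T[:3,3]=s['tool_pos'];T=np.linalg.inv(T@c['T_tool_cam']);R,t=T[:3,:3],T[:3,3]
    p=c['mtx']@(R@np.array(X,float)+t);return p[:2]/p[2]
E
python3 - <<'E'
from h import *
a=cv2.imread('pics/scene0.png')[170:255,110:300];b=cv2.imread('pics/side0.png')[215:390,150:290]
A=cv2.resize(a,None,fx=4,fy=4,interpolation=2);B=cv2.resize(b,None,fx=4,fy=4,interpolation=2)
cv2.imwrite('pics/c1.png',A)
B=cv2.resize(b,None,fx=3.4,fy=3.4,interpolation=2)
cv2.imwrite('pics/c2.png',B)
for nm,p,q,z in[('bolt top',(284,218),(264,222),.052),('collar',(252,185),(175,245),.034),('vb',(269,202),(221,233),.036),('bin',(345,180),(177,183),.0),('ytop',(167,195),(239,294),.103)]:
    print(nm,ray('scene',p,z).round(3),ray('side',q,z).round(3))
E
```

```text
bolt top [0.632 0.068 0.052] [0.631 0.065 0.052]
collar [0.448 0.092 0.034] [0.451 0.089 0.034]
vb [0.54  0.086 0.036] [0.545 0.085 0.036]
bin [0.495 0.356 0.   ] [0.515 0.337 0.   ]
ytop [ 0.51  -0.133  0.103] [ 0.506 -0.134  0.103]
```

View pics/c2.png

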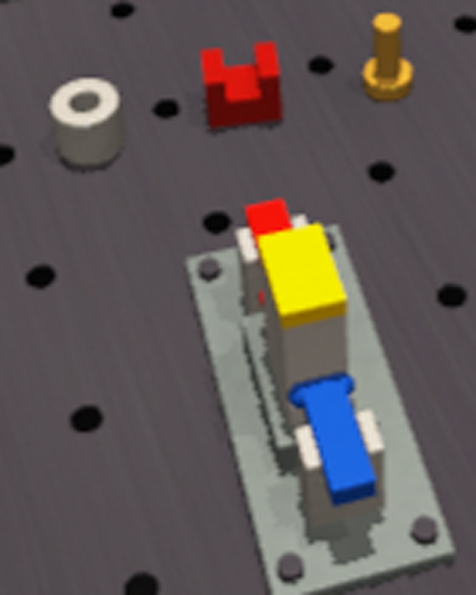

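The crop gives sharp corners: yellow top at (259,238), (322,226), (345,290), (284,308), plate corners at (187,260), (338,226), (453,552), and V-block front lower edge from (210,129) to (282,119).

Run:
```python
from h import *
g=lambda p,z: ray('side',(p[0]/3.4+150,p[1]/3.4+215),z)[:2]
def ang(a,b): d=b-a;return np.degrees(np.arctan2(d[1],d[0])).round(1),np.linalg.norm(d).round(4)
Y=[g(p,.103) for p in[(259,238),(322,226),(345,290),(284,308)]]
P=[g(p,.008) for p in[(187,260),(338,226),(453,552),(273,595)]]
for Q in(Y,P):print(np.mean(Q,0).round(4),[ang(Q[i],Q[(i+1)%4]) for i in range(4)])
V=[g(p,0) for p in[(210,129),(282,119)]];print('v',V,ang(*V))
print('v top',[g(p,.036).round(4) for p in[(203,54),(222,48),(258,46),(277,44),(281,92),(206,98)]])
print('bolt',g((387,22),.052),'collar',g((85,101),.034))
# bin rim from colour
for n in('side','scene'):
    im=cv2.imread(f'pics/{n}0.png').astype(int);m=((im[...,1]>60)&(im[...,1]>2*im[...,2])&(im[...,1]>1.5*im[...,0])).astype(np.uint8)
    if n=='scene':m[:120]=0
    k,l,st,_=cv2.connectedComponentsWithStats(m);i=1+st[1:,4].argmax()
    h=cv2.convexHull(np.argwhere(l==i)[:,::-1].astype(np.int32));a=cv2.approxPolyDP(h,5,True)[:,0];print(n,a.tolist(),[ray(n,p,.05)[:2].round(3).tolist() for p in a])
```

```text
[ 0.5069 -0.1317] [(np.float64(-8.7), np.float64(0.0304)), (np.float64(-95.7), np.float64(0.0409)), (np.float64(177.8), np.float64(0.0292)), (np.float64(85.8), np.float64(0.0443))]
[ 0.5057 -0.133 ] [(np.float64(-6.3), np.float64(0.0847)), (np.float64(-96.4), np.float64(0.2083)), (np.float64(171.5), np.float64(0.084)), (np.float64(83.8), np.float64(0.2051))]
v [array([0.51895854, 0.07400638]), array([0.56138214, 0.06519183])] (np.float64(-11.7), np.float64(0.0433))
v top [array([0.5259, 0.1003]), array([0.538, 0.101]), array([0.5584, 0.0943]), array([0.5695, 0.0915]), array([0.5576, 0.051 ]), array([0.5161, 0.0632])]
bolt [0.63103566 0.0671276 ] collar [0.45146041 0.09031402]
side [[229, 187], [149, 213], [126, 163], [203, 142], [228, 170]] [[0.605, 0.208], [0.423, 0.187], [0.412, 0.393], [0.608, 0.413], [0.625, 0.271]]
scene [[393, 177], [389, 192], [368, 202], [333, 199], [298, 178], [299, 163], [338, 150]] [[0.611, 0.407], [0.661, 0.343], [0.67, 0.268], [0.62, 0.207], [0.498, 0.195], [0.43, 0.245], [0.414, 0.391]]
```

Call:
{"method": "servo_tool", "body": {
  "series": [
    [5,-5,2,0,0,0,100],
    [10,-10,4,0,0,0.1,100],
    [15,-15,6,0,0,0.2,100],
    [20,-20,6,0,0,0.27,100],
    [25,-25,6,0,0,0.27,100],
    [30,-30,6,0,0,0.27,100],
    [35,-35,6,0,0,0.27,100],
    [37,-42,6,0,0,0.27,100],
    [37,-46,6,0,0,0.27,100],
    [37,-46,6,0,0,0.27,100]
  ],
  "grip_force": 30
}}

```text
time_s: 1.1
tool_pos: [0.4761, 0.1808, 0.2725]
ee_rot: [[-1.0, 0.003, -0.001], [0.003, 1.0, 0.0], [0.001, 0.0, -1.0]]
force: [-0.1, 1.1, 0.3]
gripper_width: 1.001
```

Run:
```python
from h import *
print('can top',ray('scene',(350,210),.17),ray('side',(342,154),.17))
s=r.get_state();print(s['tool_pos'],s['ee_rot'],s['time_s'])
cv2.imwrite('pics/w1.png',r.capture('wrist'))
s=r.get_state();print(s['tool_pos'],s['time_s'])
for X in([.631,.067,.052],[.451,.09,.034],[.542,.084,.036],[.506,-.132,.103]):print(proj('wrist',X,s))
```

```text
can top [0.8100824  0.07374622 0.17      ] [0.79980209 0.06839284 0.17      ]
[0.47610157 0.18076802 0.27247131] [[-9.99995939e-01  2.79964035e-03 -5.33030274e-04]
 [ 2.79962913e-03  9.99996081e-01  2.18070118e-05]
 [ 5.33089237e-04  2.03146361e-05 -9.99999858e-01]] 1.1
[0.47945683 0.17436666 0.2724407 ] 1.15
[204.87383444 296.75084527]
[215.8408778  166.55023911]
[215.31267657 232.89663555]
[ 13.7495918  222.90196198]
```

View pics/w1.png

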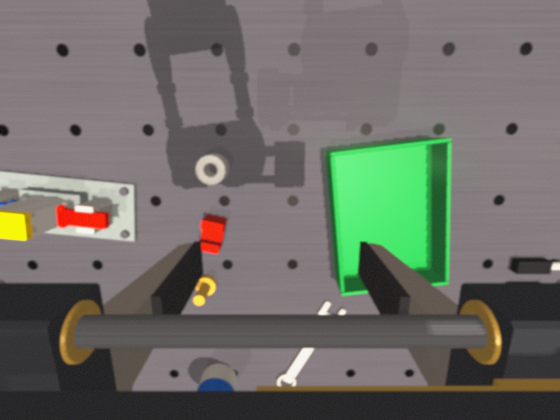

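The wrist view agrees with the other two cameras. It shows the collar at (211,168), V-block (212,234), bolt (204,290) and bin rim corners at (328,151) and (451,283), which puts the bin at about (0.515, 0.329) with a yaw of +5.6°. I'll do the bolt first.

Call:
{"method": "servo_tool", "body": {
  "series": [
    [4,-3,0,0,0,0,60],
    [8,-6,0,0,0,0,60],
    [12,-9,0,0,0,0,60],
    [15,-10.3,-4,0,0,0,60],
    [15,-10.3,-8,0,0,0,60],
    [15,-10.3,-12,0,0,0,60],
    [15,-10.3,-15,0,0,0,60],
    [15,-10.3,-15,0,0,0,60],
    [15,-10.3,-15,0,0,0,60],
    [15,-10.3,-15,0,0,0,60]
  ]
}}

```text
time_s: 2.15
tool_pos: [0.6272, 0.0798, 0.1255]
ee_rot: [[-1.0, 0.003, 0.004], [0.003, 1.0, -0.0], [-0.004, -0.0, -1.0]]
force: [0.3, -1.0, 0.7]
gripper_width: 0.6
```

Call:
{"method": "servo_tool", "body": {
  "series": [
    [0.4,-1.2,-1,0,0,0,60],
    [0.4,-1.2,-4,0,0,0,60],
    [0.4,-1.2,-7,0,0,0,60],
    [0.4,-1.2,-10.6,0,0,0,60],
    [0.4,-1.2,-10.6,0,0,0,60],
    [0.4,-1.2,-10.6,0,0,0,60]
  ]
}}

```text
time_s: 2.75
tool_pos: [0.63, 0.0671, 0.0175]
ee_rot: [[-1.0, 0.003, 0.0], [0.003, 1.0, -0.0], [-0.0, -0.0, -1.0]]
force: [-0.7, -0.2, 0.7]
gripper_width: 0.598
```

Call:
{"method": "servo_tool", "body": {
  "series": [
    [0,0,0,0,0,0,0],
    [0,0,0,0,0,0,0],
    [0,0,0,0,0,0,0],
    [0,0,0,0,0,0,0],
    [0,0,0,0,0,0,0],
    [0,0,0,0,0,0,0],
    [0,0,0,0,0,0,0]
  ]
}}

```text
time_s: 3.45
tool_pos: [0.6298, 0.0677, 0.0172]
ee_rot: [[-1.0, 0.003, 0.0], [0.003, 1.0, -0.0], [-0.0, -0.0, -1.0]]
force: [-1.4, -0.3, 2.6]
gripper_width: 0.163
```

Call:
{"method": "servo_tool", "body": {
  "series": [
    [0,0,4,0,0,0,0],
    [0,0,8,0,0,0,0],
    [-1,4,9,0,0,0,0],
    [-2,9,9,0,0,0,0],
    [-3,14,9,0,0,0,0],
    [-4,19,9,0,0,0,0],
    [-5,24,9,0,0,0,0],
    [-5.5,26.7,9,0,0,0,0],
    [-5.5,26.7,9,0,0,0,0],
    [-5.5,26.7,6,0,0,0,0],
    [-5.5,26.7,3,0,0,0,0],
    [-5.5,26.7,1.5,0,0,0,0]
  ]
}}

```text
time_s: 4.65
tool_pos: [0.5725, 0.3331, 0.0282]
ee_rot: [[-1.0, 0.003, -0.005], [0.003, 1.0, -0.002], [0.005, -0.002, -1.0]]
force: [-0.1, 0.3, -1.9]
gripper_width: 0.159
```

Call:
{"method": "servo_tool", "body": {
  "series": [
    [0,0,0,0,0,0,0],
    [0,0,0,0,0,0,0],
    [0,0,0,0,0,0,0]
  ]
}}

```text
time_s: 4.95
tool_pos: [0.5762, 0.3349, 0.0339]
ee_rot: [[-1.0, 0.003, 0.003], [0.003, 1.0, 0.001], [-0.003, 0.001, -1.0]]
force: [-0.1, -0.4, -0.7]
gripper_width: 0.158
```

Call:
{"method": "servo_tool", "body": {
  "series": [
    [0,0,-1,0,0,0,0],
    [0,0,-1,0,0,0,45],
    [0,0,-1,0,0,0,45],
    [0,0,-1,0,0,0,45],
    [0,0,0,0,0,0,45],
    [0,0,4,0,0,0,45],
    [0,0,8,0,0,0,45],
    [0,0,9,0,0,0,45]
  ]
}}

```text
time_s: 5.75
tool_pos: [0.578, 0.336, 0.129]
ee_rot: [[-1.0, 0.003, 0.01], [0.003, 1.0, 0.004], [-0.01, 0.004, -1.0]]
force: [1.1, 0.1, -0.4]
gripper_width: 0.447
```

Call:
{"method": "servo_tool", "body": {
  "series": [
    [0,-5,0,0,0,0,75],
    [-1,-10,0,0,0,-0.1,75],
    [-2,-15,0,0,0,-0.21,75],
    [-3,-20,0,0,0,-0.21,75],
    [-3.3,-25.1,0,0,0,-0.21,75],
    [-3.3,-25.1,0,0,0,-0.21,75],
    [-3.3,-25.1,0,0,0,-0.21,75],
    [-3.3,-25.1,0,0,0,-0.21,75]
  ]
}}

```text
time_s: 6.55
tool_pos: [0.5417, 0.0847, 0.1219]
ee_rot: [[-0.978, 0.211, 0.0], [0.211, 0.978, 0.001], [-0.0, 0.001, -1.0]]
force: [1.1, 0.1, -0.1]
gripper_width: 0.75
```

Call:
{"method": "servo_tool", "body": {
  "series": [
    [0.1,0,-4,0,0,0,75],
    [0.1,0,-8,0,0,0,75],
    [0.1,0,-11,0,0,0,75],
    [0.1,0,-11.8,0,0,0,75],
    [0.1,0,-11.8,0,0,0,75],
    [0.1,0,-11.8,0,0,0,0],
    [0.1,0,-11.8,0,0,0,0],
    [0.1,0,-11.8,0,0,0,0],
    [0.1,0,-11.8,0,0,0,0],
    [0.1,0,-11.8,0,0,0,0],
    [0.1,0,-11.8,0,0,0,0],
    [0.1,0,-11.8,0,0,0,0]
  ]
}}

```text
time_s: 7.75
tool_pos: [0.5428, 0.0837, 0.0041]
ee_rot: [[-0.977, 0.211, 0.0], [0.211, 0.977, 0.0], [-0.0, 0.0, -1.0]]
force: [-0.9, 0.7, 2.5]
gripper_width: 0.319
```

Call:
{"method": "servo_tool", "body": {
  "series": [
    [0,0,4,0,0,0,0],
    [0,0,8,0,0,0,0],
    [-1,4,10,0,0,0,0],
    [-1.5,9,10,0,0,0.1,0],
    [-2,14,10,0,0,0.2,0],
    [-2.5,19,10,0,0,0.3,0],
    [-3,24.5,10,0,0,0.3,0],
    [-3,24.5,10,0,0,0.3,0],
    [-3,24.5,10,0,0,0.3,0],
    [-3,24.5,6,0,0,0.3,0],
    [-3,24.5,3,0,0,0.3,0],
    [-3,24.5,1.5,0,0,0.3,0]
  ]
}}

```text
time_s: 8.95
tool_pos: [0.5105, 0.3259, 0.0153]
ee_rot: [[-0.996, -0.085, -0.006], [-0.085, 0.996, -0.003], [0.006, -0.002, -1.0]]
force: [-1.4, -0.9, -2.6]
gripper_width: 0.32
```

Call:
{"method": "servo_tool", "body": {
  "series": [
    [0,0,-0.5,0,0,0,0],
    [0,0,-0.5,0,0,0,0],
    [0,0,-0.5,0,0,0,55],
    [0,0,-0.5,0,0,0,55],
    [0,0,-0.5,0,0,0,55],
    [0,0,3,0,0,0,55],
    [0,0,7,0,0,0,55],
    [0,0,10,0,0,0,55]
  ]
}}

```text
time_s: 9.75
tool_pos: [0.5136, 0.3292, 0.1221]
ee_rot: [[-0.996, -0.087, 0.003], [-0.087, 0.996, 0.001], [-0.003, 0.001, -1.0]]
force: [0.7, 0.6, -0.2]
gripper_width: 0.551
```

Call:
{"method": "servo_tool", "body": {
  "series": [
    [-1,-5,0,0,0,0,80],
    [-2,-10,0,0,0,-0.1,80],
    [-3,-15,0,0,0,-0.1,80],
    [-5,-20,0,0,0,-0.1,80],
    [-6.2,-23.9,0,0,0,-0.1,80],
    [-6.2,-23.9,0,0,0,-0.1,80],
    [-6.2,-23.9,0,0,0,-0.1,80],
    [-6.2,-23.9,0,0,0,-0.1,80]
  ]
}}

```text
time_s: 10.55
tool_pos: [0.4513, 0.0905, 0.1195]
ee_rot: [[-1.0, 0.012, 0.001], [0.012, 1.0, 0.0], [-0.001, 0.0, -1.0]]
force: [0.8, -0.3, -0.1]
gripper_width: 0.803
```

Call:
{"method": "servo_tool", "body": {
  "series": [
    [0,0,-4,0,0,0,80],
    [0,0,-8,0,0,0,80],
    [0,0,-11,0,0,0,80],
    [0,0,-11.4,0,0,0,80],
    [0,0,-11.4,0,0,0,80],
    [0,0,-11.4,0,0,0,0],
    [0,0,-11.4,0,0,0,0],
    [0,0,-11.4,0,0,0,0],
    [0,0,-11.4,0,0,0,0],
    [0,0,-11.4,0,0,0,0],
    [0,0,-11.4,0,0,0,0],
    [0,0,-11.4,0,0,0,0]
  ]
}}

```text
time_s: 11.75
tool_pos: [0.4511, 0.0897, 0.0054]
ee_rot: [[-1.0, 0.013, 0.001], [0.013, 1.0, -0.0], [-0.001, -0.0, -1.0]]
force: [-2.6, 1.0, 5.7]
gripper_width: 0.424
```

Call:
{"method": "servo_tool", "body": {
  "series": [
    [0,0,4,0,0,0,0],
    [0,0,8,0,0,0,0],
    [0,4,10,0,0,0,0],
    [0,9,10,0,0,0,0],
    [0,14,10,0,0,0,0],
    [0,19,10,0,0,0.1,0],
    [0,23.2,10,0,0,0.1,0],
    [0,23.2,10,0,0,0.1,0],
    [0,23.2,10,0,0,0.1,0],
    [0,23.2,6,0,0,0.1,0],
    [0,23.2,3,0,0,0.1,0],
    [0,23.2,1.5,0,0,0.1,0]
  ]
}}

```text
time_s: 12.95
tool_pos: [0.4484, 0.3193, 0.0166]
ee_rot: [[-0.996, -0.085, -0.005], [-0.085, 0.996, -0.003], [0.005, -0.002, -1.0]]
force: [-0.6, 0.6, -1.9]
gripper_width: 0.425
```

Call:
{"method": "servo_tool", "body": {
  "series": [
    [0,0,-0.5,0,0,0,0],
    [0,0,-0.5,0,0,0,0],
    [0,0,-0.5,0,0,0,65],
    [0,0,-0.5,0,0,0,65],
    [0,0,-0.5,0,0,0,65],
    [0,0,3,0,0,0,65],
    [0,0,7,0,0,0,65],
    [0,0,12,0,0,0,65],
    [0,0,16,0,0,0,65],
    [0,0,16,0,0,0,65]
  ]
}}

```text
time_s: 13.95
tool_pos: [0.4548, 0.3237, 0.188]
ee_rot: [[-0.996, -0.087, 0.013], [-0.087, 0.996, 0.006], [-0.014, 0.004, -1.0]]
force: [-0.5, 0.2, 0.6]
gripper_width: 0.647
```

Call:
{"method": "servo_tool", "body": {
  "series": [
    [0,-3,2,0,0,-0.14,90],
    [0.5,-7,3,0,0,-0.28,90],
    [1,-11,3,0,0,-0.42,90],
    [1.5,-15,3,0,0,-0.56,90],
    [2,-19,3,0,0,-0.7,90],
    [2.5,-23,3,0,0,-0.84,90],
    [3,-27,3,0,0,-0.98,90],
    [3.5,-31,3,0,0,-1.12,90],
    [4,-35,3,0,0,-1.26,90],
    [4.5,-39,3,0,0,-1.4,90],
    [5,-43,3,0,0,-1.54,90],
    [5.1,-45.6,3,0,0,-1.68,90]
  ]
}}

```text
time_s: 15.15
tool_pos: [0.5015, -0.1368, 0.2094]
ee_rot: [[0.029, 1.0, -0.0], [1.0, -0.029, -0.0], [-0.0, -0.0, -1.0]]
force: [0.3, 0.9, 0.1]
gripper_width: 0.897
```

Call:
{"method": "servo_tool", "body": {
  "series": [
    [0,0,0,0,0,-0.09,90],
    [0,0,0,0,0,-0.09,90],
    [0,0,0,0,0,-0.09,90]
  ]
}}

```text
time_s: 15.45
tool_pos: [0.5014, -0.134, 0.2095]
ee_rot: [[0.109, 0.994, -0.0], [0.994, -0.109, 0.0], [0.0, -0.0, -1.0]]
force: [-0.1, -0.0, 0.1]
gripper_width: 0.897
```

Run:
```python
from h import *
s=r.get_state();print(s['tool_pos'],s['ee_rot'],s['time_s'],s['q'])
w=r.capture('wrist');b=r.capture('scene')
cv2.imwrite('pics/w2.png',w);cv2.imwrite('pics/s2.png',b)
im=np.zeros((600,800,3),np.uint8);im[:420,:560]=w
cr=cv2.resize(b[140:215,285:405],None,fx=2,fy=2,interpolation=2);im[425:425+cr.shape[0],:cr.shape[1]]=cr
cr=cv2.resize(r.capture('side')[130:230,110:250],None,fx=1.7,fy=1.7,interpolation=2);im[425:425+cr.shape[0],300:300+cr.shape[1]]=cr
cv2.imwrite('pics/m2.png',im)
np.save('s2.npy',np.c_[s['ee_rot'],s['tool_pos']])
```

```text
[ 0.50138822 -0.13395534  0.20949352] [[ 1.09244445e-01  9.94014829e-01 -4.12715159e-04]
 [ 9.94014877e-01 -1.09244317e-01  3.20351168e-04]
 [ 2.73347026e-04 -4.45241594e-04 -9.99999864e-01]] 15.45 [-2.83193099e+01  9.65072550e-01  1.00744129e+02  5.04477652e-03
  7.83203225e+01 -2.20485727e+01]
```

View pics/m2.png

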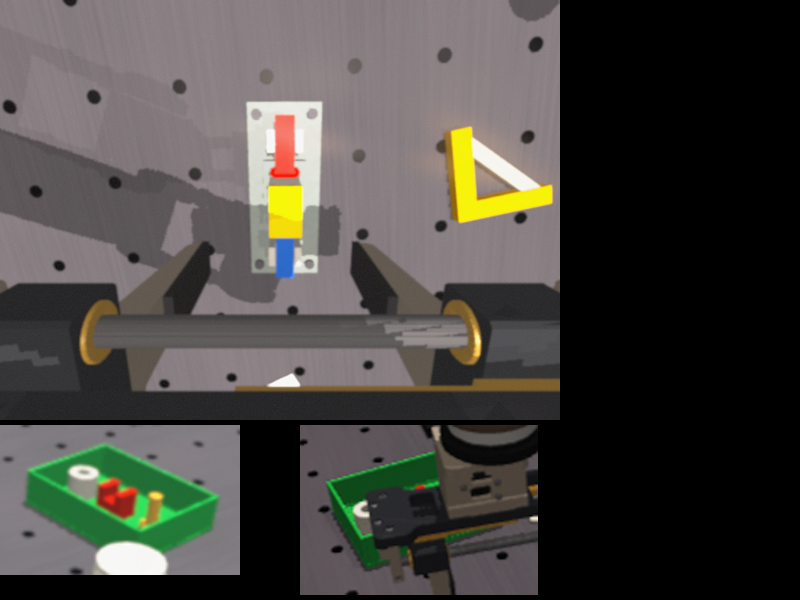

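All three fittings lie in the bin. In the wrist view the plate corners are (247,102), (322,102), (318,272), (252,273), and the lower edge of the block's yellow top runs from (270,238) to (303,238).

Run:
```python
from h import *
m=np.load('s2.npy');s=dict(ee_rot=m[:,:3],tool_pos=m[:,3])
g=lambda p,z:wray(p,z,s)[:2]
Q=[g(p,.008) for p in[(247,102),(322,102),(318.5,272),(251.5,273)]]
def ang(a,b): d=b-a;return np.degrees(np.arctan2(d[1],d[0])).round(1),np.linalg.norm(d).round(4)
print(np.mean(Q,0),[ang(Q[i],Q[(i+1)%4]) for i in range(4)])
im=cv2.imread('pics/w2.png').astype(int);y=(im[...,0]<90)&(im[...,1]>120)&(im[...,2]>150)
y[:,400:]=0;y[:150]=0;y[300:]=0
for row in range(180,244,4):
    c=np.flatnonzero(y[row]);print(row,(c.min(),c.max()) if len(c) else None,end=' ')
T=[g(p,.103) for p in[(269.5,238.5),(303,238.5)]];print(T,ang(*T))
for yaw in(-6.5,):
  c,t=np.cos(np.radians(yaw)),np.sin(np.radians(yaw));R=np.array([[c,-t],[t,c]])
  for C in((.506,-.132),np.mean(Q,0)):
    for a in((-.015,-.024),(.015,-.024),(.015,.024),(-.015,.024)):print(proj('wrist',[*(C+R@np.array(a)),.103],s).round(1),end=' ')
    print()
```

```text
[ 0.50661788 -0.13421957] [(np.float64(-6.3), np.float64(0.0852)), (np.float64(-95.6), np.float64(0.2099)), (np.float64(174.6), np.float64(0.0876)), (np.float64(83.7), np.float64(0.2113))]
180 None 184 None 188 (np.int64(269), np.int64(301)) 192 (np.int64(269), np.int64(301)) 196 (np.int64(269), np.int64(301)) 200 (np.int64(270), np.int64(301)) 204 (np.int64(269), np.int64(301)) 208 (np.int64(269), np.int64(301)) 212 (np.int64(269), np.int64(301)) 216 (np.int64(269), np.int64(301)) 220 (np.int64(269), np.int64(301)) 224 (np.int64(269), np.int64(301)) 228 (np.int64(270), np.int64(301)) 232 (np.int64(269), np.int64(301)) 236 (np.int64(270), np.int64(300)) 240 None [array([ 0.48822229, -0.15778315]), array([ 0.51973242, -0.16126673])] (np.float64(-6.3), np.float64(0.0317))
[269.2 234.9] [301. 235.] [302.1 184.5] [268.9 184.4] 
[270.1 237. ] [301.9 237.1] [303.  186.8] [269.9 186.7]
```

Block centre is about (0.506, -0.1345) at yaw -6.3°, already aligned with the tool. I'll descend and grip.

Call:
{"method": "servo_tool", "body": {
  "series": [
    [0.46,-0.05,-3,0,0,0,85],
    [0.46,-0.05,-6,0,0,0,75],
    [0.46,-0.05,-9,0,0,0,65],
    [0.46,-0.05,-12,0,0,0,60],
    [0.46,-0.05,-14,0,0,0,55],
    [0.46,-0.05,-14.3,0,0,0,50],
    [0.46,-0.05,-14.3,0,0,0,50],
    [0.46,-0.05,-14.3,0,0,0,50]
  ],
  "grip_force": 15
}}

```text
time_s: 16.4
tool_pos: [0.5073, -0.1352, 0.0683]
ee_rot: [[0.111, 0.994, 0.002], [0.994, -0.111, -0.001], [-0.001, 0.002, -1.0]]
force: [1.3, 0.5, 0.3]
gripper_width: 0.502
```

Call:
{"method": "servo_tool", "body": {
  "series": [
    [0,0,0,0,0,0,20],
    [0,0,0,0,0,0,20],
    [0,0,0,0,0,0,20],
    [0,0,0,0,0,0,20],
    [0,0,0,0,0,0,20],
    [0,0,0,0,0,0,20]
  ]
}}

```text
time_s: 17.0
tool_pos: [0.5066, -0.1351, 0.0677]
ee_rot: [[0.112, 0.994, 0.001], [0.994, -0.112, -0.001], [-0.001, 0.001, -1.0]]
force: [-1.9, 1.1, 6.6]
gripper_width: 0.325
```

Call:
{"method": "servo_tool", "body": {
  "series": [
    [0,0,0,0,0,0,20],
    [0,0,0,0,0,0,20],
    [0,0,0,0,0,0,20],
    [0.03,0.3,0.15,-0.05,0.006,0,20],
    [0.06,0.56,0.27,-0.1,0.011,0,20],
    [0.06,0.56,0.27,-0.1,0.011,0,20]
  ],
  "grip_force": 60
}}

```text
time_s: 17.6
tool_pos: [0.5074, -0.1296, 0.0703]
ee_rot: [[0.109, 0.994, -0.01], [0.989, -0.109, -0.103], [-0.103, 0.002, -0.995]]
force: [-1.0, -3.9, 2.4]
gripper_width: 0.325
```

Call:
{"method": "servo_tool", "body": {
  "series": [
    [0.02,0.15,0.07,-0.035,0.004,0,20],
    [0.03,0.29,0.14,-0.07,0.008,0,20],
    [0.03,0.29,0.14,-0.07,0.008,0,20],
    [0.03,0.29,0.14,-0.07,0.008,0,20]
  ]
}}

```text
time_s: 18.0
tool_pos: [0.5077, -0.127, 0.0716]
ee_rot: [[0.11, 0.994, -0.018], [0.979, -0.112, -0.169], [-0.17, 0.001, -0.985]]
force: [-0.7, -1.2, 5.2]
gripper_width: 0.321
```

Run:
```python
from h import *
cv2.imwrite('pics/s3.png',r.capture('scene'));cv2.imwrite('pics/d3.png',r.capture('side'))
```

Call:
{"method": "servo_tool", "body": {
  "series": [
    [-0.03,-0.29,-0.14,0.07,-0.008,0,20],
    [-0.06,-0.57,-0.27,0.12,-0.013,0,20],
    [-0.09,-0.85,-0.41,0.17,-0.019,0,20],
    [-0.09,-0.85,-0.41,0.17,-0.019,0,20],
    [-0.12,-1.15,-0.26,0.22,-0.024,0,20],
    [-0.15,-1.41,-0.14,0.27,-0.03,0,20],
    [-0.17,-1.56,-0.07,0.305,-0.034,0,20],
    [-0.18,-1.7,0.0,0.34,-0.038,0,20],
    [-0.18,-1.7,0.0,0.34,-0.038,0,20],
    [-0.18,-1.7,0.0,0.34,-0.038,0,20]
  ]
}}

```text
time_s: 19.1
tool_pos: [0.5061, -0.1434, 0.0715]
ee_rot: [[0.111, 0.994, 0.022], [0.979, -0.113, 0.171], [0.173, 0.002, -0.985]]
force: [0.0, -0.0, 5.7]
gripper_width: 0.322
```

Run:
```python
from h import *
cv2.imwrite('pics/s4.png',r.capture('scene'));cv2.imwrite('pics/d4.png',r.capture('side'))
```

```text
(no output)
```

Now back to seated, then pictures.

Call:
{"method": "servo_tool", "body": {
  "series": [
    [0.03,0.29,-0.14,-0.07,0.008,0,20],
    [0.06,0.57,-0.27,-0.12,0.013,0,20],
    [0.09,0.85,-0.41,-0.17,0.019,0,20],
    [0.09,0.85,-0.41,-0.17,0.019,0,20],
    [0.09,0.85,-0.41,-0.17,0.019,0,20]
  ]
}}

```text
time_s: 19.7
tool_pos: [0.5074, -0.1341, 0.0678]
ee_rot: [[0.111, 0.994, 0.003], [0.994, -0.111, 0.001], [0.002, 0.003, -1.0]]
force: [0.5, 3.5, 8.4]
gripper_width: 0.323
```

Run:
```python
from h import *
a=r.capture('scene');b=r.capture('side');cv2.imwrite('pics/s5.png',a);cv2.imwrite('pics/d5.png',b)
f=lambda p:cv2.imread(p)
S=lambda i:cv2.resize(i[170:255,110:240],None,fx=3,fy=3,interpolation=2)
D=lambda i:cv2.resize(i[260:390,190:290],None,fx=2.5,fy=2.5,interpolation=2)
rows=[np.hstack([S(f('pics/scene0.png')),S(a)]),np.hstack([D(f('pics/side0.png')),D(b),D(f('pics/d3.png'))])]
W=max(x.shape[1] for x in rows);rows=[np.pad(x,((0,0),(0,W-x.shape[1]),(0,0))) for x in rows]
cv2.imwrite('pics/m5.png',np.vstack(rows));print(np.vstack(rows).shape)
```

```text
(580, 780, 3)
```

View pics/m5.png

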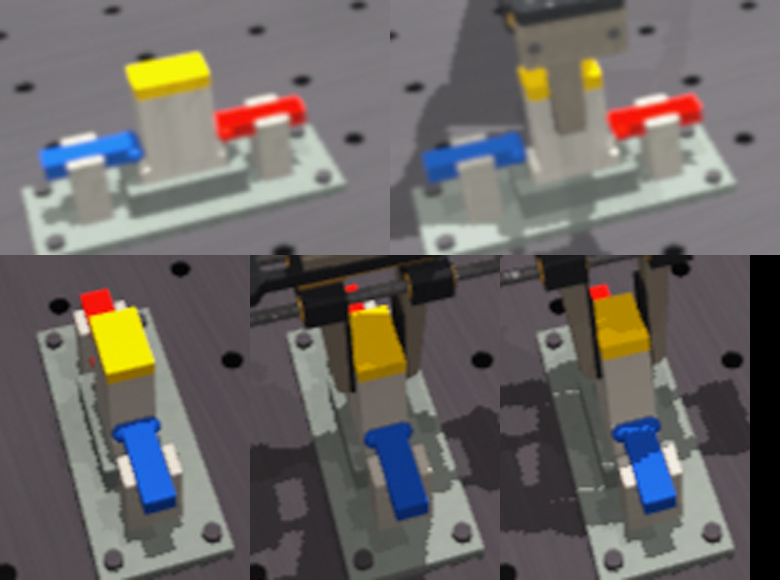

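Both bars have moved out: the blue tip by about 8 crop px (≈5.5 mm), the red by about 7 px (≈5 mm). I'll rock slightly further for margin, then test the pull.

Call:
{"method": "servo_tool", "body": {
  "series": [
    [0.03,0.3,0.15,-0.05,0.006,0,20],
    [0.06,0.56,0.27,-0.1,0.011,0,20],
    [0.09,0.8,0.38,-0.15,0.017,0,20],
    [0.11,0.96,0.45,-0.19,0.021,0,20],
    [0.11,0.96,0.45,-0.19,0.021,0,20]
  ]
}}

```text
time_s: 20.3
tool_pos: [0.5082, -0.1257, 0.072]
ee_rot: [[0.108, 0.994, -0.019], [0.975, -0.109, -0.191], [-0.192, 0.002, -0.981]]
force: [0.4, -4.6, 5.0]
gripper_width: 0.32
```

Call:
{"method": "servo_tool", "body": {
  "series": [
    [-0.05,-0.4,-0.18,0.09,-0.01,0,20],
    [-0.11,-0.96,-0.45,0.19,-0.021,0,20],
    [-0.11,-0.96,-0.45,0.19,-0.021,0,20],
    [-0.14,-1.26,-0.3,0.24,-0.027,0,20],
    [-0.17,-1.52,-0.18,0.29,-0.032,0,20],
    [-0.2,-1.76,-0.07,0.34,-0.038,0,20],
    [-0.22,-1.92,0.0,0.38,-0.042,0,20],
    [-0.22,-1.92,0.0,0.38,-0.042,0,20]
  ]
}}

```text
time_s: 21.1
tool_pos: [0.5058, -0.1445, 0.0718]
ee_rot: [[0.112, 0.993, 0.024], [0.974, -0.115, 0.194], [0.195, 0.002, -0.981]]
force: [1.0, 1.7, 5.9]
gripper_width: 0.323
```

Call:
{"method": "servo_tool", "body": {
  "series": [
    [0.05,0.4,-0.18,-0.09,0.01,0,20],
    [0.11,0.94,-0.43,-0.19,0.021,0,20],
    [0.11,0.94,-0.43,-0.19,0.021,0,20],
    [0.11,0.94,-0.43,-0.19,0.021,0,20],
    [0.11,0.94,-0.43,-0.19,0.021,0,20]
  ]
}}

```text
time_s: 21.6
tool_pos: [0.5073, -0.1343, 0.0677]
ee_rot: [[0.113, 0.994, 0.003], [0.994, -0.113, 0.004], [0.004, 0.002, -1.0]]
force: [1.7, 4.1, 7.8]
gripper_width: 0.322
```

Run:
```python
from h import *
a=r.capture('scene');cv2.imwrite('pics/s6.png',a);print(r.get_state()['force'])
# outer bar-end positions by matching colour extents along the bar
def ext(im,k):
    i=im[170:255,110:240].astype(int);m=(i[...,0]>1.6*i[...,2])&(i[...,0]>80) if k=='b' else (i[...,2]>3*i[...,1])&(i[...,2]>90)
    ys,xs=np.nonzero(m);return xs.min()+110,xs.max()+110,len(xs)
for f in('scene0','s5','s6'):
    im=cv2.imread(f'pics/{f}.png');print(f,ext(im,'b'),ext(im,'r'))
C=np.array([.506,-.1343]);yh=np.array([.11,.994])
for sg in(-1,1):print([proj('scene',[*(C+sg*yh*d),.05]).round(2) for d in(.08,.085)])
```

```text
[1.07085241 4.47325661 7.93770786]
scene0 (np.int64(123), np.int64(157), 282) (np.int64(182), np.int64(210), 176)
s5 (np.int64(120), np.int64(154), 300) (np.int64(183), np.int64(212), 184)
s6 (np.int64(120), np.int64(154), 300) (np.int64(183), np.int64(213), 184)
[array([128.58, 225.32]), array([125.95, 225.9 ])]
[array([206.53, 208.12]), array([208.78, 207.62])]
```

Call:
{"method": "servo_tool", "body": {
  "series": [
    [0,0,0.2,0,0,0,20],
    [0,0,0.4,0,0,0,20],
    [0,0,0.6,0,0,0,20],
    [0,0,0.8,0,0,0,20],
    [0,0,1.0,0,0,0,20],
    [0,0,1.2,0,0,0,20]
  ]
}}

```text
time_s: 22.25
tool_pos: [0.5059, -0.135, 0.079]
ee_rot: [[0.112, 0.994, -0.001], [0.994, -0.112, 0.0], [0.0, -0.001, -1.0]]
force: [0.1, 0.2, -3.7]
gripper_width: 0.324
```

Force is only the block's weight (-3.7 N), so it's free. I'll lift the rest.

Call:
{"method": "servo_tool", "body": {
  "series": [
    [0,0,1,0,0,0,20],
    [0,0,2,0,0,0,20],
    [0,0,3,0,0,0,20],
    [0,0,4,0,0,0,20],
    [0,0,5,0,0,0,20],
    [0,0,6,0,0,0,20],
    [0,0,7,0,0,0,20],
    [0,0,7.6,0,0,0,20],
    [0,0,7.6,0,0,0,20],
    [0,0,7.6,0,0,0,20],
    [0,0,7.6,0,0,0,20],
    [0,0,7.6,0,0,0,20]
  ]
}}

```text
time_s: 23.45
tool_pos: [0.5058, -0.1348, 0.1544]
ee_rot: [[0.112, 0.994, -0.001], [0.994, -0.112, 0.001], [0.0, -0.001, -1.0]]
force: [0.9, 0.0, -4.4]
gripper_width: 0.321
```

Run:
```python
from h import *
a=r.capture('scene');b=r.capture('side')
A=cv2.resize(a[100:300,100:400],None,fx=1.5,fy=1.5);B=cv2.resize(b[120:400,110:400],None,fx=1.07,fy=1.07)
im=np.zeros((300,770,3),np.uint8);im[:,:450]=A;im[:299,455:455+310]=B[:299]
cv2.imwrite('pics/m7.png',im);s=r.get_state();print(s['tool_pos'],s['force'],np.abs(s['joint_vel']).max())
```

```text
[ 0.50593505 -0.13487172  0.1545693 ] [ 0.05069104  0.95844656 -3.65335698] 0.12652311995532914
```

View pics/m7.png

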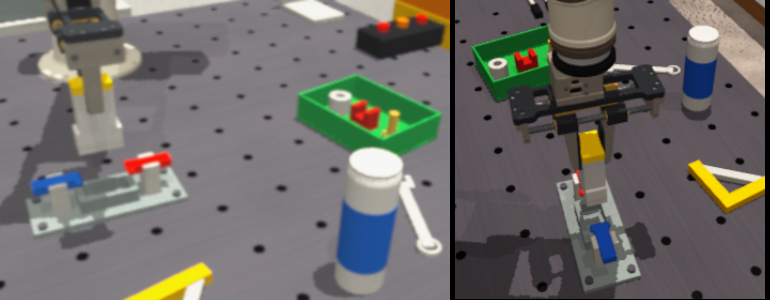

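The block hangs upright and clear above the fixture (scene crop ~(97,115)). The fittings are in the bin and the can, square and wrench look unmoved.

```bash
python3 -c "
from rig import r
print(r.hand_in())"
```

```text
the job is handed in; nothing more can be done
None
```

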